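# Fit the new knob on the hob's gas tap and hold it pressed in

## Robot

A 7-joint arm with a two-finger parallel gripper is mounted at the origin on a cart in front of the work surface, level with it; the furniture and walls round the work are solid. World frame = base frame: x ahead of the robot, y to its left, z up, the work surface at z = 0. Lengths are in mm, angles in rad, forces in N, time in s.
With the tool pointing down it reaches from about 400 to 875 mm from the base axis. Payload 19.3 kg.
Tool frame: the origin (TCP) lies midway between the tips of the shut fingers; the grasp point (between the pads) lies 19 mm behind it; z points along the fingers, y is the line along which they close (so a half turn about z gives the same grasp; the last joint's range is limited). The gripper opens to 85 mm and grips with 20 to 120 N. Pads are 22 mm wide; open, the fingers measure 114 mm over their backs; the gripper's body (76 mm by 85 mm) begins 54 mm behind the grasp point. The pads swing forward as they close: fully open they stand 13 mm farther back than shut.
Start: joints at [-1.295, 0.521, -0.036, 1.599, 0.021, 1.021, -0.113], TCP at [211.862, 587.988, 231.291] pointing down, gripper open.
Joint ranges: [-2.91, 2.91], [-0.3, 2.13], [-1.5, 1.42], [0.17, 2.43], [-1.26, 4.41], [0.16, 1.93], [-2.52, 2.52]. Speed limits (rad/s): [1.89, 1.89, 2.39, 2.39, 3.01, 3.01, 3.01].

## Interface

Orientations are given as a rotation vector (axis times angle).
In Python, from bench import robot gives the robot as it stands.
- The arm moves only by the tool jog_arm, never from a script. Its argument "commands" is a list of rows, each an object with "travel": the shift along the tool's x, y, z in units of 0.03 m (1.0 is 0.03 m), a list of three; "dr": the turn, a rotation vector about the tool's x, y, z in units of 8 degrees (1.0 is 8 degrees), a list of three; "jaw": the gripper's target within -1 to 1 (shut at 1, half-way at 0, fully open at -1). In form: [{"travel": [dx, dy, dz], "dr": [wx, wy, wz], "jaw": jaw}, ...]. A call has exactly 10 rows; each row shifts and turns the commanded pose from where the row before left it, along the tool's axes as they then stand; what a row does not reach is not made up. A row lasts 1/10 s, in which the tool goes at most 50 mm and 8.59 degrees, less where a joint would pass 70% of its speed; a pose out of reach is approached as far as the arm can. A call with a number of a shift or a turn outside -1 to 1 is refused whole. A call with a gripper value outside its range is refused whole. The fingers move at their own pace and stop on an object; "force" is the grip in N (left out, the last holds). Time passes only in rows, so rows that do not move let the fingers close, or fill a call up. It gives the time, the measured TCP pose, the force, the opening and the grip force at its end, in the units of the state.
- robot.get_state(): the state, without advancing time (a new reading comes with each control period).
- robot.camera(name): name is "side" or "top" or "wrist"; returns a dict with "image" (400x640x3 uint8, red, green, blue), "fx", "fy", "cx", "cy" (pixels), "eye" and "attitude" of the camera in the world. Camera axes: x right, y up, looking along -z (the intrinsics and any distortion apply to the point x, -y, -z); pixel columns grow to the right and rows downward; lengths in mm; the calibration is good to about 2 mm. A picture is of the moment at which its call begins. There is no depth.
- robot.sign_off(): hands the job in; it is judged then, once.
The state is a dict: "t": time; "joint_positions": joint angles; "dq": joint speeds; "joint_torque": joint torques, N m; "tcp_pos": TCP position; "tcp_rot": TCP orientation; "ft_force": force on the tool from outside, world axes, zero at the start; "torque": the same for the moment, N m; "finger_gap": finger opening in mm; "grip_force": force on a finger pad.
Only numpy, scipy, OpenCV 4.12 (cv2) and the standard library are available. Lean on these libraries where they do the work, as an engineer would, in place of code of your own. Each camera call takes 0.05 s, during which the arm holds its last target. There are 200 camera calls.

## Task

The two-ring table hob has lost one of its knobs: lift the new knob out of its well in the moulded parts tray, turn it so that the flat in its bore matches the flat of the bare brass spindle, and push it all the way down onto the spindle without ramming it. Then, still gripping the knob, press it in so that the sprung spindle goes down to its stop, and finish like that: your program ends while the gripper is holding the knob pressed in, as one does to keep the gas tap's safety valve open. Leave the spare burner cap in its well, and do not disturb the salt shaker, the pepper mill or the moka pot.

Things in the scene. Friction and masses are not known exactly. Their poses are not given: they have to be found in the camera images.
- knob: new black knob, loose, upright in either well of the tray. Origin: centre of its underside, z up. Skirt 44 mm across, 16 high; on it a grip bar along x, 13 mm thick (y), x -19 to +19, z 16 to 40, square at -x, with a pointed nose at +x. Below, a D bore on the axis, 14 mm deep, 13.1 across, its flat 1.45 mm from the axis on the -x side (opposite the nose), mouth chamfered
- knob_nose (a point): the tip of the knob's pointed nose, at (25.5, 0, 27.5) mm in the knob's frame, at half the grip bar's height; moves with the knob
- spindle_tip (a point): centre of the top end of the bare brass spindle, 22 mm over the panel when up; z up, x away from its flat. D-shaped, 12 mm across, flat 1 mm from the axis on the -x side (facing the hob's front edge), tapered tip; it does not turn. The knob fits one way only: its nose to this +x. Fully on, the spindle's end touches the bore's bottom, so the knob's origin is 14 mm below this point
- spindle (a joint): how far the spindle is pressed down into the tap, in m: 0 = up (as it starts), 0.006 = down at its stop. A spring pushes it up, 4.5 N at 0 and 9.9 N at the stop; it rises again when let go. With the knob fully on, its skirt is 8 mm over the panel when up and 2 mm when pressed in
- gas_tap: the fixed gas tap of the bare spindle: a flat black rubber collar, 23 mm across, on the hob's panel. Origin: on the spindle's axis at the panel's surface; axes as the hob's. It takes the left or the right of the two tap places, (-165, +65) or (-165, -65) mm in the hob's frame
- fitted_knob: the other tap's knob, like the new one and already on, its nose to the hob's +x (off); fixed. Origin: on its axis at the panel's surface; it reaches 48 mm above the panel. It takes the other of the two tap places, 130 mm from the bare spindle
- hob: two-ring table hob, fixed, 420 mm (x) by 290 mm (y), stainless top (the panel) at 66 mm. Origin: under its centre on the worktop; x from the front edge, where the knobs are, to the back. Two black pan supports, tops at 101 mm, begin 52 mm behind the spindle's axis
- tray: moulded grey-brown pulp tray, fixed, 172 mm (x) by 104 mm (y), with a raised block 144 by 76 mm, 18 mm high, holding two round wells 48 mm across, 12 mm deep, at x = -34 and +34 mm. Origin: under its centre on the worktop, z up. In its well the knob's underside is 6 mm above the worktop, its skirt's top 4 mm above the block
- spare_cap: a spare burner cap, plain dark grey round disc 43 mm across and 13.5 mm high, loose, lying in the tray's other well. Leave it there
- salt_shaker: glass salt shaker with metal top, 44 mm across, 90 mm high, loose, left of the hob. Origin: centre of its underside. Bystander
- pepper_mill: dark wooden pepper mill, 58 mm across, 170 mm high, loose, left of the hob. Origin: centre of its underside. Bystander
- moka_pot: aluminium moka pot with a black handle, 98 by 155 mm, 174 mm high, standing on the hob's rear pan support. Origin: under it, at its underside. Bystander

How it is judged (in metres and radians):
On the way:
1. the knob has been lifted clear out of its well (z of knob in the frame of tray above 0.03 m), for 0.2 s.
At the end, for the whole second after the job is handed in: knob fully on the bare spindle (axes within 2.5 mm, bore bottom within 2 mm of its end), nose to the spindle's +x within 0.25 rad, upright within 0.1 rad, off the panel; spindle kept 4.5 mm or more down with the fingers on the knob (over 2 N); spare cap still in its well (horizontal distance between knob and spindle_tip below 0.0025 m and z of knob in the frame of spindle_tip below -0.012 m and x of knob_nose in the frame of spindle_tip above 0.02 m and angle between the x axis of knob and the x axis of spindle_tip, either way round below 0.25 rad and angle between knob's own z axis and vertical below 0.1 rad and value of joint spindle above 0.0045 m and contact force between the fingers and knob above 2 N and contact force between knob and hob below 0.5 N and z of spare_cap in the frame of tray below 0.009 m); the arm keeps its last pose, push and grip.
It fails at once if the knob is rammed against the spindle or its tap (over 60 N) (contact force between knob and gas_tap above 60 N).
It fails at once if the spare burner cap is taken out of its well (distance of spare_cap from where it was at the start of the episode above 0.015 m).
It fails at once if the salt shaker is shifted or knocked over (distance of salt_shaker from where it was at the start of the episode above 0.02 m or angle between salt_shaker's own z axis and vertical above 0.3 rad).
It fails at once if the pepper mill is shifted or knocked over (distance of pepper_mill from where it was at the start of the episode above 0.02 m or angle between pepper_mill's own z axis and vertical above 0.3 rad).
It fails at once if the moka pot is shifted or knocked over (distance of moka_pot from where it was at the start of the episode above 0.02 m or angle between moka_pot's own z axis and vertical above 0.3 rad).
It also fails if it takes over 38 s, if anything falls off the work surface, if the arm or the gripper's body presses on something with over 40 N, if the wrist force passes 120 N, or if a joint passes its speed limit or range.

## Working session

There is one attempt and no reset: what is moved stays moved. The work goes in short steps, Python scripts to look and compute and a tool call to move; the robot and the scene stay as the last step left them, time stands still between calls to the robot, and variables do not carry over. Pictures are saved under pics/ and viewed, at most 10 in all, crops included, and the job is handed in when it is done.

Besides the shell and the picture viewer there is one more tool, called as name(argument=value, ...) on one line, values as JSON. jog_arm: Moves the arm, as the interface text tells. Its arguments: {"type":"object","properties":{"commands":{"type":"array"},"force":{"type":"number"}},"required":["commands"]}

```bash
mkdir -p pics; python3 - <<'E'
from bench import robot
import cv2
s=robot.get_state();print({k:s[k] for k in('t','tcp_pos','tcp_rot','finger_gap','ft_force')})
for n in('side','top','wrist'):
    c=robot.camera(n);cv2.imwrite(f'pics/{n}0.png',c['image'][:,:,::-1])
    print(n,{k:c[k] for k in c if k!='image'})
E
```

```text
{'t': 0.0, 'tcp_pos': array([211.75050995, 587.66652721, 230.71278258]), 'tcp_rot': array([-5.40534513e-01, -3.09459047e+00,  1.82453218e-03]), 'finger_gap': 85.2692551130505, 'ft_force': array([-0.30450097,  0.33171983, -0.90050056])}
side {'fx': 469.8761993040674, 'fy': 469.8761993040674, 'cx': 308.1919968885344, 'cy': 200.1506175101894, 'eye': array([-358.67564924, -949.57438447, 1064.18309832]), 'attitude': array([ 0.91048333, -0.34970267, -0.70660305])}
top {'fx': 473.3690091074391, 'fy': 473.3690091074391, 'cx': 316.47092350952704, 'cy': 200.25964231307358, 'eye': array([ 218.34205551,  194.06008454, 1446.04639323]), 'attitude': array([ 0.20275586, -0.28637233, -1.89123321])}
wrist {'fx': 349.9653481700073, 'fy': 349.9653481700073, 'cx': 323.586148091932, 'cy': 199.731241757084, 'eye': array([132.76103012, 617.20750304, 373.62764505]), 'attitude': array([-0.28829807, -0.20155403,  1.21291198])}
```

View pics/top0.png

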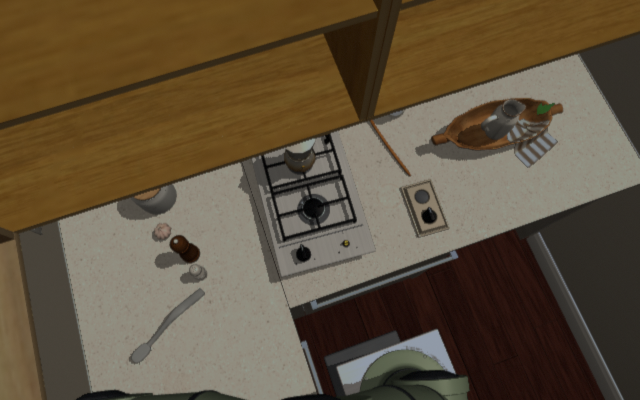

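View pics/wrist0.png

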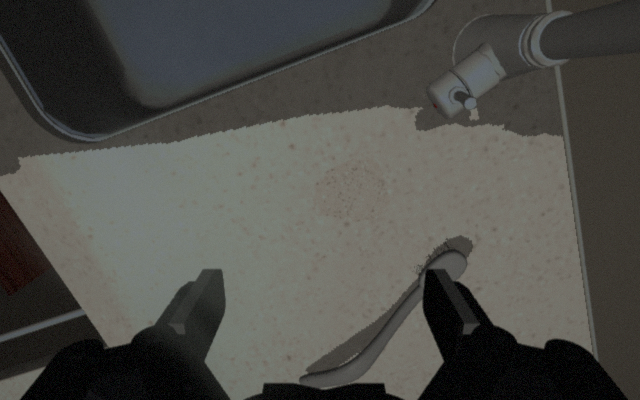

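```bash
cat > h.py <<'E'
import numpy as np, cv2
from bench import robot
from scipy.spatial.transform import Rotation as R
def ray(c,u,v,z):
    d=R.from_rotvec(c['attitude']).apply([(u-c['cx'])/c['fx'],-(v-c['cy'])/c['fy'],-1])
    return c['eye']+d*(z-c['eye'][2])/d[2]
def proj(c,P):
    p=R.from_rotvec(c['attitude']).inv().apply(np.atleast_2d(P)-c['eye'])
    return np.c_[c['cx']-c['fx']*p[:,0]/p[:,2], c['cy']+c['fy']*p[:,1]/p[:,2]]
E
python3 - <<'E'
from h import *
c=robot.camera('top')
for n,u,v,z in [('spindle',346,243,88),('fitted',303,254,100),('knob',429,215,35),('cap',421,196,18),('hobcorner',282,277,66),('hobcorner2',374,250,66),('origin?',400,370,0),('salt',197,271,90),('trayFL',417,236,0),('trayFR',447,226,0),('trayBL',404,188,0),('trayBR',432,180,0)]:
    print(n,ray(c,u,v,z).round(0))
im=c['image'][:,:,::-1]
a=cv2.resize(im[225:285,270:380],None,fx=7,fy=7,interpolation=cv2.INTER_CUBIC)[:, :400*2]
b=cv2.resize(im[175:240,395:455],None,fx=6,fy=6,interpolation=cv2.INTER_CUBIC)
s=robot.camera('side')['image'][:,:,::-1]
cv2.imwrite('pics/a.png',a[:, :770]);cv2.imwrite('pics/s.png',s)
E
```

```text
spindle [463.  16.  88.]
fitted [472. 146. 100.]
knob [ 471. -263.   35.]
cap [ 540. -270.   18.]
hobcorner [434. 224.  66.]
hobcorner2 [420. -57.  66.]
origin? [ 79. -12.   0.]
salt [527. 448.  90.]
trayFL [ 427. -212.    0.]
trayFR [ 425. -314.    0.]
trayBL [ 587. -234.    0.]
trayBR [ 582. -330.    0.]
```

View pics/s.png

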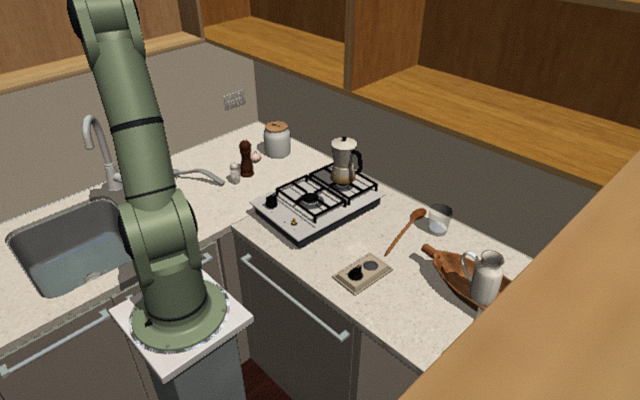

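```bash
python3 - <<'E'
from h import *
s=robot.get_state();T=R.from_rotvec(s['tcp_rot']);c=robot.camera('wrist');W=R.from_rotvec(c['attitude'])
print('tool axes',T.as_matrix().round(3).tolist())
print('cam eye in tool',T.inv().apply(c['eye']-s['tcp_pos']).round(1))
print('cam axes in tool\n',(T.inv()*W).as_matrix().round(3))
im=robot.camera('top')['image'][:,:,::-1]
b=cv2.resize(im[175:240,395:455],None,fx=8,fy=8,interpolation=cv2.INTER_CUBIC)
b=cv2.convertScaleAbs(b,alpha=1.8,beta=20);cv2.imwrite('pics/b.png',b)
E
```

```text
tool axes [[-0.941, 0.339, -0.0], [0.339, 0.941, -0.0], [-0.0, -0.001, -1.0]]
cam eye in tool [  84.3    0.8 -142.8]
cam axes in tool
 [[-0.     0.946  0.324]
 [ 1.     0.001 -0.   ]
 [-0.     0.324 -0.946]]
```

View pics/b.png

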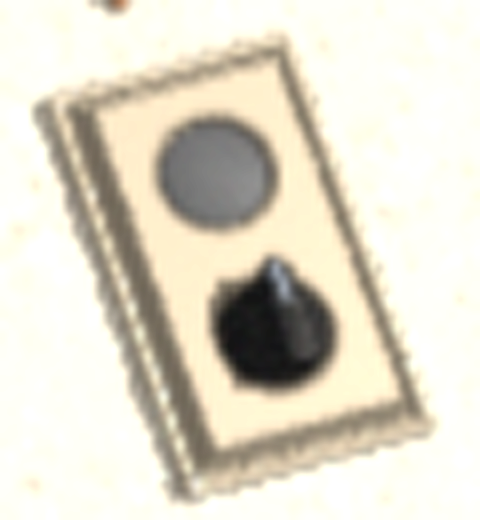

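jog_arm(commands=[{"travel": [-0.8, -0.38, 0], "dr": [0, 0, 0], "jaw": -1}, {"travel": [-0.8, -0.38, 0], "dr": [0, 0, 0], "jaw": -1}, {"travel": [-0.8, -0.38, 0], "dr": [0, 0, 0], "jaw": -1}, {"travel": [-0.8, -0.38, 0], "dr": [0, 0, 0], "jaw": -1}, {"travel": [-0.8, -0.38, 0], "dr": [0, 0, 0], "jaw": -1}, {"travel": [-0.8, -0.38, 0], "dr": [0, 0, 0], "jaw": -1}, {"travel": [-0.8, -0.38, 0], "dr": [0, 0, 0], "jaw": -1}, {"travel": [-0.8, -0.38, 0], "dr": [0, 0, 0], "jaw": -1}, {"travel": [-0.8, -0.38, 0], "dr": [0, 0, 0], "jaw": -1}, {"travel": [-0.8, -0.38, 0], "dr": [0, 0, 0], "jaw": -1}])

```text
t: 1.35
tcp_pos: [399.7, 398.5, 231.4]
tcp_rot: [0.541, 3.095, 0.0]
ft_force: [0.3, 0.5, -0.8]
finger_gap: 85.4
grip_force: 0.0
```

jog_arm(commands=[{"travel": [-0.52, -0.76, 0], "dr": [0, 0, 0], "jaw": -1}, {"travel": [-0.52, -0.76, 0], "dr": [0, 0, 0], "jaw": -1}, {"travel": [-0.52, -0.76, 0], "dr": [0, 0, 0], "jaw": -1}, {"travel": [-0.52, -0.76, 0], "dr": [0, 0, 0], "jaw": -1}, {"travel": [-0.52, -0.76, 0], "dr": [0, 0, 0], "jaw": -1}, {"travel": [-0.52, -0.76, 0], "dr": [0, 0, 0], "jaw": -1}, {"travel": [-0.52, -0.76, 0], "dr": [0, 0, 0], "jaw": -1}, {"travel": [-0.52, -0.76, 0], "dr": [0, 0, 0], "jaw": -1}, {"travel": [-0.52, -0.76, 0], "dr": [0, 0, 0], "jaw": -1}, {"travel": [-0.52, -0.76, 0], "dr": [0, 0, 0], "jaw": -1}])

```text
t: 2.35
tcp_pos: [468.7, 130.9, 231.5]
tcp_rot: [0.54, 3.094, 0.0]
ft_force: [1.0, -0.0, 1.1]
finger_gap: 85.5
grip_force: 0.0
```

```bash
python3 - <<'E'
from h import *
s=robot.get_state();print(s['tcp_pos'],s['joint_positions'].round(2))
c=robot.camera('wrist');im=c['image'][:,:,::-1];np.save('w1.npy',im);cv2.imwrite('pics/w1.png',cv2.convertScaleAbs(im,alpha=1.5))
for k in c:
    if k!='image':print(k,c[k])
E
```

```text
[468.69842786 130.89960149 231.45731533] [-0.47  0.3   0.09  1.96 -0.04  0.88  0.87]
fx 349.9653481700073
fy 349.9653481700073
cx 323.586148091932
cy 199.731241757084
eye [389.58221921 160.2416264  374.25747118]
attitude [-0.28767816 -0.20266838  1.21271901]
```

View pics/w1.png

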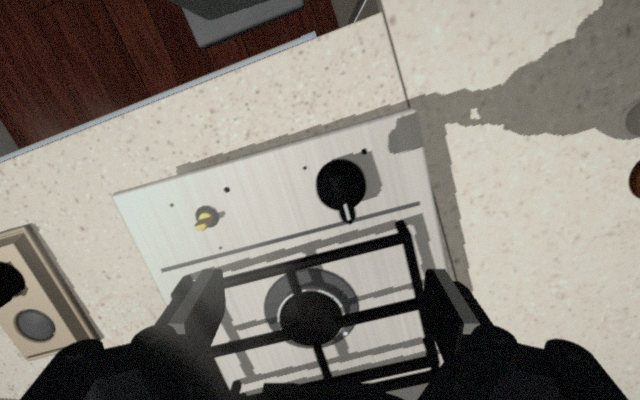

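```bash
python3 - <<'E'
from h import *
c=robot.camera('wrist')
for n,u,v,z in [('collar',208,217,69),('tip',201,226,88),('fit skirt',341,184,90),('fit nose',349,221,94),('edgeL',116,194,66),('edgeR',414,110,66)]: print(n,ray(c,u,v,z).round(1))
# zoom
im=c['image'][:,:,::-1]
cv2.imwrite('pics/w1z.png',cv2.convertScaleAbs(cv2.resize(im[190:245,170:240],None,fx=8,fy=8,interpolation=cv2.INTER_CUBIC),alpha=1.5))
E
```

```text
collar [468.1  12.3  69. ]
tip [468.9  11.6  88. ]
fit skirt [474.2 141.2  90. ]
fit nose [506.9 137.   94. ]
edgeL [418.9 -59.1  66. ]
edgeR [440.4 220.3  66. ]
```

View pics/w1z.png

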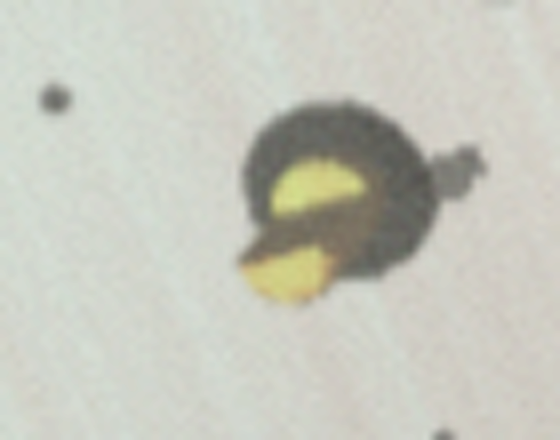

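jog_arm(commands=[{"travel": [-0.38, -0.95, 0], "dr": [0, 0, 0], "jaw": -1}, {"travel": [-0.38, -0.95, 0], "dr": [0, 0, 0], "jaw": -1}, {"travel": [-0.38, -0.95, 0], "dr": [0, 0, 0], "jaw": -1}, {"travel": [-0.38, -0.95, 0], "dr": [0, 0, 0], "jaw": -1}, {"travel": [-0.38, -0.95, 0], "dr": [0, 0, 0], "jaw": -1}, {"travel": [-0.38, -0.95, 0], "dr": [0, 0, 0], "jaw": -1}, {"travel": [-0.38, -0.95, 0], "dr": [0, 0, 0], "jaw": -1}, {"travel": [-0.38, -0.95, 0], "dr": [0, 0, 0], "jaw": -1}, {"travel": [-0.38, -0.95, 0], "dr": [0, 0, 0], "jaw": -1}, {"travel": [-0.38, -0.95, 0], "dr": [0, 0, 0], "jaw": -1}])

```text
t: 3.45
tcp_pos: [479.3, -175.5, 231.4]
tcp_rot: [0.54, 3.095, 0.0]
ft_force: [0.6, -0.3, 0.7]
finger_gap: 85.2
grip_force: 0.0
```

jog_arm(commands=[{"travel": [-0.15, -0.57, 0.3], "dr": [0, 0, 0], "jaw": -1}, {"travel": [-0.15, -0.57, 0.3], "dr": [0, 0, 0], "jaw": -1}, {"travel": [-0.15, -0.57, 0.3], "dr": [0, 0, 0], "jaw": -1}, {"travel": [-0.15, -0.57, 0.3], "dr": [0, 0, 0], "jaw": -1}, {"travel": [-0.15, -0.57, 0.3], "dr": [0, 0, 0], "jaw": -1}, {"travel": [0, 0, 0], "dr": [0, 0, 0], "jaw": -1}, {"travel": [0, 0, 0], "dr": [0, 0, 0], "jaw": -1}, {"travel": [0, 0, 0], "dr": [0, 0, 0], "jaw": -1}, {"travel": [0, 0, 0], "dr": [0, 0, 0], "jaw": -1}, {"travel": [0, 0, 0], "dr": [0, 0, 0], "jaw": -1}])

```text
t: 4.45
tcp_pos: [471.6, -262.3, 186.6]
tcp_rot: [0.539, 3.094, 0.0]
ft_force: [-0.3, -0.1, -0.2]
finger_gap: 85.7
grip_force: 0.0
```

```bash
python3 - <<'E'
from h import *
s=robot.get_state();print(s['tcp_pos'],s['joint_positions'].round(2))
c=robot.camera('wrist');im=c['image'][:,:,::-1]
np.save('w2.npy',{k:c[k] for k in c},allow_pickle=True)
print(proj(c,[[471,-263,22],[500,-263,33]]))
cv2.imwrite('pics/w2.png',cv2.convertScaleAbs(im,alpha=2.2))
E
```

```text
[ 471.61057437 -262.3187038   186.60588734] [ 0.23  0.45  0.23  1.88 -0.13  0.82  1.75]
[[321.65166818 177.34453494]
 [332.50641536 209.72057287]]
```

View pics/w2.png

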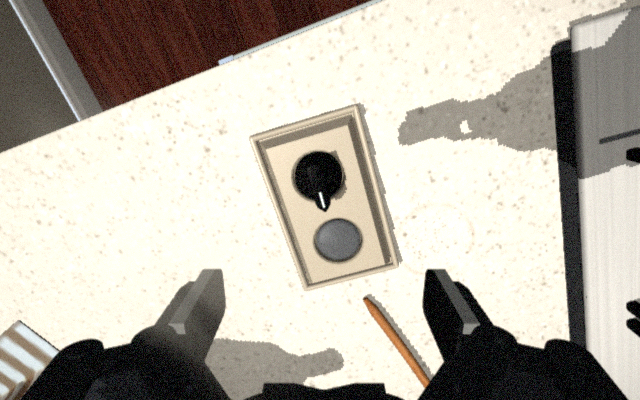

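```bash
python3 - <<'E'
from h import *
c=np.load('w2.npy',allow_pickle=True).item()
g=cv2.cvtColor(c['image'],cv2.COLOR_RGB2GRAY).astype(int)
np.set_printoptions(linewidth=250)
print(g[146:214:2,288:352:2])
print(g[186:214,312:334])
E
```

```text
[[109 107 107 ...  99  99 101]
 [107 108 109 ...  99 102 100]
 [104 108 107 ... 101  99  99]
 ...
 [102 101 105 ... 103 101 100]
 [ 99 102 105 ...  98  98  98]
 [ 99 101 101 ... 101  97  96]]
[[ 11  10   3  15  14   5   9  16   5   3   2   0   4  12   3   0   6   0   0  10   1   7]
 [ 17   9   6  13   4   1  10  15   9  13   3   9   1   2   0   5   0   9   1   3  10  15]
 [  0  15  15   7   3   6  17  10  15  10   4   5   2   7   1   1   2   1   0  13   3  11]
 [  8  10   1  16  19  11  16  10   4   8   6   9  12   9   2   1   2   2   5   0   4  10]
 [  9  14  19   4   7   4  12   7   4   1   0   8   3   9   0   5   0   0  12   0   9   2]
 [  7  11  11  10   9   8   9  20  32  21   1  12  10   1  13   0   0   0  10   8   0   0]
 [  5  16  20  19  13  19  41  68  89  47  18   7   1   1   7   1   0   0   0   0   2   0]
 [ 13  16   7  10   1   8  43 104 116  75  32   6   8   1   1   2   4   3   6   0   2   8]
 [ 13  13  11   0   9   3  24  92 120  87  38  10   1   9  11  12   2   5   4  10   7  17]
 [  0   1   7  13   3  18  21  79 120 112  50   3   2   2   5   0  14   6   0   7  22  22
[... 940 characters left out ...]
4   9  11  17  59 115 113  54   4   6  26  72  93 101 101  99]
 [ 98 101 102 102 102  60  34  14   6   0  37  83  77  28   6   2  44  88  99  99 101  99]
 [102  99 102 101  98  87  76  42  10   3  19  34  30  13   2  21  69  96 102 103  99 103]
 [101 100  99 101 100  98  93  85  59  38  22  10   7  13  21  54  88  98 101 101  99 101]
 [102 100 104 103 100 100 101  98  92  85  58  32  10   4  37  85  98 101  99  99 100 102]
 [101 100 102 101 104 102  99 103 101  99  89  69  43  38  66  94 103 101 102  98 100 101]
 [100 100 103  99 102 102 100 102  99 101  97  95  89  88  95 102 100 100 103  98  99 102]
 [101 100  99 101 100  99 100 101  99 102 102 100 100 102  98 100  99 102  99  98 102 100]]
```

```bash
python3 - <<'E'
from h import *
c=np.load('w2.npy',allow_pickle=True).item()
a=ray(c,319.8,192.3,46);b=ray(c,323.3,207.2,46);d=b-a;az=np.arctan2(d[1],d[0]);print(a,b,'az deg',np.degrees(az))
t=ray(c,325,211,33.5);u=np.array([np.cos(az),np.sin(az),0]);print('tip',t,'centre',t-25.5*u)
g=cv2.cvtColor(c['image'],cv2.COLOR_RGB2GRAY)
m=(g<50).astype(np.uint8)[140:189,280:360]
n,l,st,ce=cv2.connectedComponentsWithStats(m);k=1+np.argmax(st[1:,4]);print(st[k])
for r in range(0,49,4):
    x=np.where(l[r]==k)[0]; print(r+140,(x.min()+280,x.max()+280) if len(x) else '')
# skirt circle projections for candidate centres, at z 22
C=t-25.5*u
th=np.radians(range(0,360,45))
print(proj(c,np.c_[C[0]+22*np.cos(th),C[1]+22*np.sin(th),22+0*th]).round(1).tolist())
for p in [(338,240,19.5)]:print('cap',ray(c,*p))
E
```

```text
[ 476.70306463 -266.6157021    46.        ] [ 490.40280252 -268.3881595    46.        ] az deg -7.371915911949845
tip [ 498.68511717 -269.74249258   33.5       ] centre [ 473.39589575 -266.47060023   33.5       ]
[  12   11   54   38 1652]
140 
144 
148 
152 (np.int64(311), np.int64(326))
156 (np.int64(303), np.int64(336))
160 (np.int64(299), np.int64(338))
164 (np.int64(297), np.int64(340))
168 (np.int64(296), np.int64(341))
172 (np.int64(293), np.int64(343))
176 (np.int64(293), np.int64(345))
180 (np.int64(293), np.int64(344))
184 (np.int64(294), np.int64(344))
188 (np.int64(296), np.int64(342))
[[327.1, 202.4], [340.6, 190.8], [341.8, 173.0], [329.4, 159.5], [310.5, 158.6], [296.9, 171.0], [296.5, 188.8], [309.0, 201.6]]
cap [ 536.45550795 -269.75472473   19.5       ]
```

jog_arm(commands=[{"travel": [0, 0, 0], "dr": [0, 0, -0.78], "jaw": -1}, {"travel": [0, 0, 0], "dr": [0, 0, -0.78], "jaw": -1}, {"travel": [-0.05, -0.14, 0.7], "dr": [0, 0, 0], "jaw": -1}, {"travel": [0, 0, 0.7], "dr": [0, 0, 0], "jaw": -1}, {"travel": [0, 0, 0.7], "dr": [0, 0, 0], "jaw": -1}, {"travel": [0, 0, 0.7], "dr": [0, 0, 0], "jaw": -1}, {"travel": [0, 0, 0.7], "dr": [0, 0, 0], "jaw": -0.7}, {"travel": [0, 0, 0.7], "dr": [0, 0, 0], "jaw": -0.4}, {"travel": [0, 0, 0.4], "dr": [0, 0, 0], "jaw": -0.2}, {"travel": [0, 0, 0.2], "dr": [0, 0, 0], "jaw": -0.2}], force=60)

```text
t: 5.5
tcp_pos: [472.0, -267.0, 41.5]
tcp_rot: [-0.201, -3.134, -0.001]
ft_force: [-0.4, 0.1, -0.3]
finger_gap: 51.2
grip_force: 0.0
```

```bash
python3 - <<'E'
from h import *
s=robot.get_state();print(s['tcp_pos'],s['tcp_rot'],s['joint_positions'].round(2),s['finger_gap'])
c=robot.camera('wrist');im=c['image'][:,:,::-1]
cv2.imwrite('pics/w3.png',cv2.convertScaleAbs(im,alpha=2.5,beta=10))
E
```

```text
[ 472.04565835 -266.97973904   41.51800969] [-2.00763741e-01 -3.13424956e+00 -5.14212090e-04] [ 0.32  0.68  0.11  1.95 -0.15  0.52  1.98] 51.1509976657386
```

View pics/w3.png

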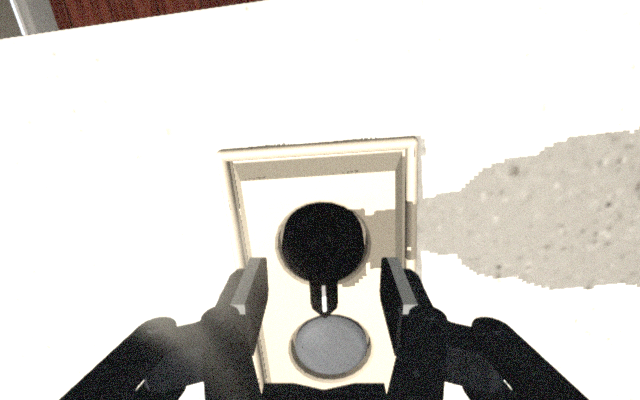

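```bash
python3 - <<'E'
from h import *
c=robot.camera('wrist')
print('tip',ray(c,325,313,33.5),'skirt L,R,near',ray(c,281.5,243,22),ray(c,365.5,240,22),ray(c,322,203,22))
g=cv2.cvtColor(c['image'],cv2.COLOR_RGB2GRAY).astype(int)
for r in range(286,322,2): print(r,''.join('%4d'%x for x in g[r,304:346:2]))
E
```

```text
tip [ 500.71385109 -268.99669123   33.5       ] skirt L,R,near [ 464.20230861 -286.70687811   22.        ] [ 468.03470707 -243.94861107   22.        ] [ 445.35461923 -263.35909255   22.        ]
286  109 106 103  28  14  10  16   7  17  68  72   9   0  13   0  15  10  98 106  76  64
288  112 109 106  29  16   2   0   0  16  82  82  24  12   4   1   7   2 102 110 111 100
290  107 110 107  36  12   6  10   1  20  74  80  17   0   5   1   5   0 103 110 108 113
292  109 108 108  46  17   5  16  13  15  77  85  33   7   1  14   0  10 104 110 106 112
294  109 109 111  48  11   4   2   1   6  79  83  25   7   3  13   4   7 106 111 114 111
296  107 111 110  54  11   7  10  12   6  88  89  40   7  20  17   6   0 101 110 113 112
298  110 107 106  56  17  24   9  14  20 128 139  62  11  14   6  11   7 103 110 109 112
300  108 108 112  68  22  17  13  16  22 112 138  73  10  11   6   9   7  89 111 110 109
302  109 108 110  67   7  22   4  13   7 105 138  75  14  15  16  11   0  82 109 109 112
304  108 109 108  81  20  11  14  17  15  92 139  75  18   0  20  15  12 101 111 110 109
306  108 108 109 105  30  20  17  11  14  81 137  78  20   1  12  15   8 104 109 111 109
308  107 107 109 107  55  24  22  22  10  79 138  91  17  10   7  14  49 109 111 111 112
310  109 111 111 110  96  31   8  15  10  70 138  89  16   6  15  48 108 110 110 111 110
312  106 109 107 109 110 102  53  23  19  36  82  52  16  13  58 105 110 111 107 107 108
314  108 105 109 109 108 110 106  76  24   8  21  21  16  31  82  86  97  99 102 108 107
316  109 110 108 110 105 108  94  68  35   9  13  21  26  27  30  35  30  32  34  51  76
318  109 109 107  97  79  49  28  35  46  46  26  35  48  50  48  51  47  46  48  38  22
320  104  95  69  37  35  48  46  55  55  51  47  53  50  49  55  51  54  49  50  52  50
```

jog_arm(commands=[{"travel": [0, 0, 0.28], "dr": [0, 0, 0], "jaw": -0.2}, {"travel": [0, 0, 0.28], "dr": [0, 0, 0], "jaw": 0.2}, {"travel": [0, 0, 0], "dr": [0, 0, 0], "jaw": 1}, {"travel": [0, 0, 0], "dr": [0, 0, 0], "jaw": 1}, {"travel": [0, 0, 0], "dr": [0, 0, 0], "jaw": 1}, {"travel": [0, 0, 0], "dr": [0, 0, 0], "jaw": 1}, {"travel": [0, 0, 0], "dr": [0, 0, 0], "jaw": 1}, {"travel": [0, 0, 0], "dr": [0, 0, 0], "jaw": 1}, {"travel": [0, 0, 0], "dr": [0, 0, 0], "jaw": 1}, {"travel": [0, 0, 0], "dr": [0, 0, 0], "jaw": 1}], force=60)

```text
t: 6.6
tcp_pos: [472.2, -267.2, 25.5]
tcp_rot: [0.201, 3.135, -0.0]
ft_force: [0.3, 0.6, -0.7]
finger_gap: 11.9
grip_force: 59.7
```

```bash
python3 - <<'E'
from h import *
c2=np.load('w2.npy',allow_pickle=True).item()
t=ray(c2,325,211,46);print(t,t-25.5*np.array([.992,-.129,0]))
c=robot.camera('wrist')
# same orientation; reconstruct camera of w3 pose by shifting
s=robot.get_state();d=np.array([472.046,-266.98,41.52])-s['tcp_pos']
c['eye']=c['eye']+d
t=ray(c,324.5,315,46);print(t,t-25.5*np.array([.992,-.129,0]));print(s['tcp_pos'],s['tcp_rot'])
E
```

```text
[ 494.19836449 -268.19089176   46.        ] [ 468.90236449 -264.90139176   46.        ]
[ 492.80812796 -268.29191995   46.        ] [ 467.51212796 -265.00241995   46.        ]
[ 472.25147193 -267.20083645   25.49960005] [-2.00982330e-01 -3.13513913e+00  3.42843983e-05]
```

jog_arm(commands=[{"travel": [0, 0, -0.3], "dr": [0, 0, 0], "jaw": 1}, {"travel": [0, 0, -0.6], "dr": [0, 0, 0], "jaw": 1}, {"travel": [0, 0, -0.9], "dr": [0, 0, 0], "jaw": 1}, {"travel": [0, 0, -0.9], "dr": [0, 0, 0], "jaw": 1}, {"travel": [0, 0, -0.9], "dr": [0, 0, 0], "jaw": 1}, {"travel": [0, 0, -0.9], "dr": [0, 0, 0], "jaw": 1}, {"travel": [0, 0.3, -0.5], "dr": [0, 0, 0], "jaw": 1}, {"travel": [0, 0.9, 0], "dr": [0, 0, 0], "jaw": 1}, {"travel": [0, 0.9, 0], "dr": [0, 0, 0], "jaw": 1}, {"travel": [0, 0.9, 0], "dr": [0, 0, 0], "jaw": 1}])

```text
t: 7.65
tcp_pos: [483.6, -176.2, 175.6]
tcp_rot: [-0.201, -3.135, -0.0]
ft_force: [-0.2, 0.0, -0.7]
finger_gap: 11.5
grip_force: 59.7
```

jog_arm(commands=[{"travel": [0.04, 0.9, 0], "dr": [0, 0, 0], "jaw": 1}, {"travel": [0.04, 0.9, 0], "dr": [0, 0, 0], "jaw": 1}, {"travel": [0.04, 0.9, 0], "dr": [0, 0, 0], "jaw": 1}, {"travel": [0.04, 0.9, 0], "dr": [0, 0, 0], "jaw": 1}, {"travel": [0.04, 0.9, 0], "dr": [0, 0, 0], "jaw": 1}, {"travel": [0.04, 0.9, 0], "dr": [0, 0, 0], "jaw": 1}, {"travel": [0.04, 0.8, 0], "dr": [0, 0, 0], "jaw": 1}, {"travel": [0, 0, 0], "dr": [0, 0, -0.43], "jaw": 1}, {"travel": [0, 0, 0], "dr": [0, 0, 0], "jaw": 1}, {"travel": [0, 0, 0], "dr": [0, 0, 0], "jaw": 1}])

```text
t: 8.65
tcp_pos: [498.9, 7.5, 175.5]
tcp_rot: [-0.11, -3.139, 0.0]
ft_force: [-0.2, 0.3, -1.0]
finger_gap: 11.8
grip_force: 59.7
```

```bash
python3 - <<'E'
from h import *
s=robot.get_state();print(s['tcp_pos'],s['tcp_rot'],s['joint_positions'].round(2),s['finger_gap'])
c=robot.camera('wrist');np.save('w4.npy',dict(c,tcp=s['tcp_pos'],rot=s['tcp_rot']),allow_pickle=True)
im=c['image'][:,:,::-1]
cv2.imwrite('pics/w4.png',cv2.resize(cv2.convertScaleAbs(im,alpha=1.8,beta=10)[60:360,150:550],None,fx=2,fy=2,interpolation=cv2.INTER_CUBIC))
E
```

```text
[498.89772652   7.53169688 175.50085422] [-1.09667017e-01 -3.13945901e+00  1.28693952e-04] [-0.22  0.4   0.12  1.99 -0.07  0.76  1.43] 11.822452626393959
```

View pics/w4.png

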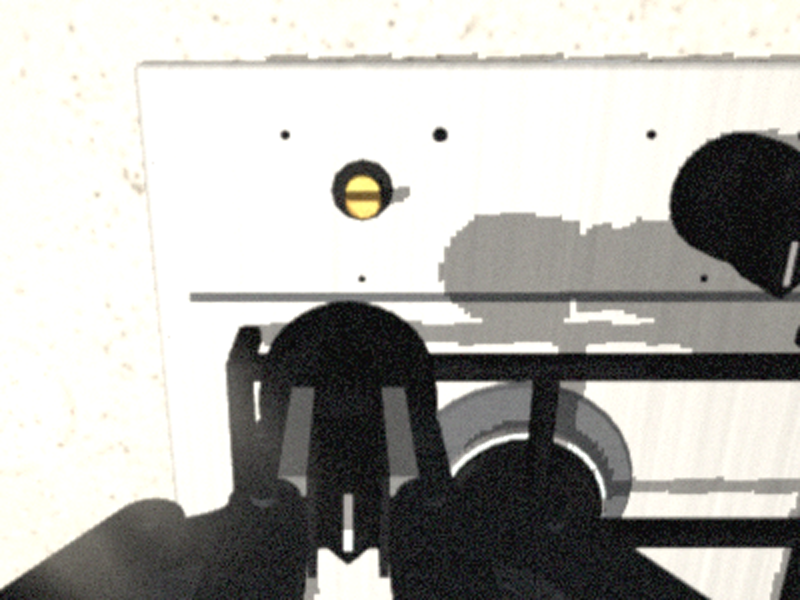

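```bash
python3 - <<'E'
from h import *
c=np.load('w4.npy',allow_pickle=True).item();T=R.from_rotvec(c['rot']);p=c['tcp']
f=lambda u,v,z:T.inv().apply(ray(c,u,v,z)-p).round(2)
hsv=cv2.cvtColor(c['image'],cv2.COLOR_RGB2HSV)
m=(hsv[...,1]>110)&(hsv[...,2]>70);m[:130]=0;m[180:]=0;m[:,:300]=0;m[:,360:]=0
v,u=np.where(m);print('yellow',u.min(),u.max(),v.min(),v.max(),u.mean())
for r in range(140,172):print(r,c['image'][r,318:346:2,0])
print('collar66,68',f(331,155,66),f(331,155,68),'tip',f(331.2,161.5,88))
print('skirt near bottom->centre x',f(323.5,210.5,p[2]-19.5)[0]-22,'top',f(323.5,210.5,p[2]-3.5)[0]-22,'tip top->centre',f(324,341,p[2]+20.5)+[25.5,0,0])
g=cv2.cvtColor(c['image'],cv2.COLOR_RGB2GRAY);print(g[200:220,320:328:2].tolist());print(g[332:346,316:332:2].tolist())
E
```

```text
yellow 323 339 148 168 330.8941176470588
140 [143 148 149 144 111  92  61  66  88 115 138 146 148 145]
141 [143 145 143  96  58  38  22  28  27  64  86 141 146 144]
142 [144 145 106  42  30  26  25  19  27  28  44 107 147 145]
143 [143 139  57  23  24  23  27  26  29  20  22  61 138 145]
144 [142 100  26  27  21  18  27  20  26  25  20  30 106 145]
145 [125  60  26  29  27  28  23  22  16  18  24  23  59 140]
146 [ 83  26  24  25  22  17  27  30  23  17  20  19  29 116]
147 [47 20 21 28 25 49 52 45 38 15 20 27 23 80]
148 [ 26  25  26  25  50  81 103  99  66  26  26  23  24  47]
149 [ 22  28  28  36  87 135 140 142 134  67  21  19  32  33]
150 [ 20  18  28  63 133 149 153 152 149 114  25   0  28  24]
151 [ 20  25  18 101 148 151 152 152 150 144  64   2  19  20]
152 [ 17  20  36 125 150 153 151 151 152 149 108  18  31  17]
153 [ 25  26  39 143 152 152 154 151 153 151 137  28  23  28]
154 [ 21  24  54 142 148 147 147 148 148 145 143  39  13  21]
155 [ 21  22  47 112 110 114 112 110 108 109 107  35  16   7]
156 [29 26 34 74 69 73 71 69 73 72 72 19 16 15]
157 [30 21 29 59 62 56 57 62 54 6
[... 1207 characters left out ...]
0, 66, 69], [63, 67, 66, 67], [47, 45, 35, 38], [11, 20, 2, 16], [7, 0, 0, 3], [0, 5, 1, 9], [0, 4, 8, 0], [0, 9, 1, 0], [18, 0, 11, 1], [0, 1, 5, 3], [1, 11, 1, 4], [6, 0, 2, 4]]
[[11, 15, 12, 139, 149, 75, 8, 13], [18, 10, 12, 141, 152, 71, 12, 14], [2, 6, 14, 135, 146, 74, 7, 15], [34, 7, 17, 90, 95, 44, 15, 6], [85, 4, 0, 35, 33, 25, 17, 33], [128, 41, 18, 11, 22, 3, 3, 81], [136, 103, 20, 9, 16, 21, 40, 122], [142, 126, 64, 10, 8, 20, 96, 135], [142, 134, 122, 39, 19, 76, 130, 139], [140, 136, 133, 87, 50, 119, 138, 139], [141, 136, 137, 129, 120, 136, 137, 141], [141, 137, 139, 140, 137, 138, 138, 141], [141, 135, 137, 141, 140, 139, 137, 138], [140, 138, 139, 140, 140, 138, 138, 141]]
```

```bash
cat > fit.py <<'E'
from h import *
from scipy.optimize import least_squares
c=np.load('w4.npy',allow_pickle=True).item();T=R.from_rotvec(c['rot']);p=c['tcp']
g=cv2.GaussianBlur(cv2.cvtColor(c['image'],cv2.COLOR_RGB2GRAY),(3,3),0).astype(int)
cols=np.arange(286,366,2);rows=[]
for u in cols:
    k=205+np.argmax(g[205:270,u]<30);rows.append(k-.5 if g[k-1,u]>30 else k)
print(list(zip(cols.tolist(),rows)))
th=np.linspace(0,2*np.pi,181)
def sil(xc,yc,zb,uu):
    P=np.vstack([np.c_[xc+22*np.cos(th),yc+22*np.sin(th),0*th+z] for z in(zb,zb-16)])
    q=proj(c,T.apply(P)+p).astype(np.float32);h=cv2.convexHull(q)[:,0]
    i=np.argsort(h[:,0]);h=h[i];mid=np.interp(h[:,0],[h[0,0],h[-1,0]],[h[0,1],h[-1,1]])
    h=h[h[:,1]<=mid+1e-3];return np.interp(uu,h[:,0],h[:,1])
E
cat > fit1.py <<'E'
from fit import *
sel=(cols>=294)&(cols<=352);rows=np.array(rows)
for zb in (16,17.5,19.5,21.5):
    r=least_squares(lambda x:sil(x[0],x[1],zb,cols[sel])-rows[sel],[3,0],loss='soft_l1',diff_step=1e-3)
    print(zb,r.x,r.cost,r.fun.round(1))
E
python3 fit1.py
```

```text
[(286, np.float64(231.5)), (288, np.float64(227.5)), (290, np.float64(225.5)), (292, np.float64(223.5)), (294, np.float64(221.5)), (296, np.float64(220.5)), (298, np.float64(219.5)), (300, np.int64(219)), (302, np.float64(216.5)), (304, np.float64(215.5)), (306, np.float64(214.5)), (308, np.float64(214.5)), (310, np.float64(213.5)), (312, np.float64(212.5)), (314, np.float64(211.5)), (316, np.int64(212)), (318, np.float64(210.5)), (320, np.float64(210.5)), (322, np.float64(210.5)), (324, np.float64(210.5)), (326, np.float64(210.5)), (328, np.float64(210.5)), (330, np.int64(212)), (332, np.float64(211.5)), (334, np.float64(212.5)), (336, np.float64(213.5)), (338, np.float64(213.5)), (340, np.float64(214.5)), (342, np.float64(215.5)), (344, np.float64(216.5)), (346, np.float64(216.5)), (348, np.float64(218.5)), (350, np.float64(219.5)), (352, np.float64(220.5)), (354, np.float64(222.5)), (356, np.float64(224.5)), (358, np.float64(226.5)), (360, np.float64(229.5)), (362, np.float64(233.5)), (364, np.float64(236.5))]
16 [1.80532837 0.        ] 11.966817079359183 [-1.5 -1.9 -2.1 -2.7 -1.2 -1.  -0.8 -1.4 -1.  -0.4  0.2 -0.6  0.7  0.6
  0.6  0.7  0.8  1.  -0.2  0.7  0.2 -0.2  0.5  0.2  0.1  0.2  1.3  0.6
  1.   1.7]
17.5 [4.4408921e-16 0.0000000e+00] 46.613527522303535 [ 1.   0.6  0.3 -0.3  1.2  1.4  1.6  1.   1.4  1.9  2.6  1.8  3.1  3.
  3.   3.   3.2  3.4  2.2  3.1  2.6  2.2  2.9  2.6  2.5  2.6  3.7  3.
  3.5  4.2]
19.5 [0. 0.] 18.328419455727747 [-0.3 -0.8 -1.  -1.7 -0.2 -0.   0.2 -0.5 -0.   0.5  1.1  0.4  1.7  1.5
  1.5  1.6  1.7  1.9  0.7  1.6  1.1  0.7  1.4  1.2  1.1  1.2  2.3  1.7
  2.2  2.9]
21.5 [0. 0.] 13.121331434701498 [-1.6 -2.  -2.3 -3.  -1.5 -1.4 -1.2 -1.9 -1.4 -0.9 -0.3 -1.1  0.2  0.1
  0.1  0.1  0.3  0.5 -0.7  0.2 -0.3 -0.7  0.  -0.2 -0.2 -0.2  1.   0.4
  0.9  1.6]
```

```bash
cat > fit1.py <<'E'
from fit import *
from scipy.optimize import minimize
sel=(cols>=288)&(cols<=358);rows=np.array(rows)
for zb in (14,16,18,19.5,21,24):
    r=minimize(lambda x:np.abs(sil(x[0],x[1],zb,cols[sel])-rows[sel]).mean(),[3,1],method='Nelder-Mead')
    print(zb,r.x.round(2),round(r.fun,3))
r=minimize(lambda x:np.abs(sil(x[0],x[1],x[2],cols[sel])-rows[sel]).mean(),[3,1,19],method='Nelder-Mead');print(r.x,r.fun)
E
python3 fit1.py|tail -7
```

```text
14 [2.39 0.88] 0.44
16 [1.69 0.93] 0.422
18 [1.01 0.9 ] 0.433
19.5 [0.49 0.95] 0.452
21 [-0.04  1.01] 0.475
24 [-1.14  1.  ] 0.524
[ 1.72483895  0.92344918 15.89121256] 0.421968391315815
```

```bash
cat > fit2.py <<'E'
from fit import *
from scipy.optimize import minimize
f=lambda u,v,z:T.inv().apply(ray(c,u,v,z)-p).round(2)
cols=np.arange(488,556,2);rows=[]
for u in cols:
    k=110+np.argmax(g[110:200,u]<30);rows.append(k-.5)
rows=np.array(rows);print(list(zip(cols.tolist(),rows.tolist())))
zb=p[2]-74
sel=(cols>=492)&(cols<=540)
r=minimize(lambda x:np.abs(sil(x[0],x[1],zb,cols[sel])-rows[sel]).mean(),[30,136],method='Nelder-Mead');print(r.x,r.fun)
b=g[196:212,528:556:2];print(b.tolist())
for z in(90,101.5,114):print(z,f(541,208,z)+[25.5,0,0])
E
python3 fit2.py|tail -6
```

```text
[(488, 149.5), (490, 145.5), (492, 142.5), (494, 139.5), (496, 137.5), (498, 135.5), (500, 134.5), (502, 132.5), (504, 131.5), (506, 130.5), (508, 129.5), (510, 128.5), (512, 127.5), (514, 127.5), (516, 126.5), (518, 126.5), (520, 126.5), (522, 126.5), (524, 126.5), (526, 126.5), (528, 127.5), (530, 127.5), (532, 128.5), (534, 128.5), (536, 129.5), (538, 130.5), (540, 130.5), (542, 131.5), (544, 132.5), (546, 133.5), (548, 134.5), (550, 126.5), (552, 124.5), (554, 124.5)]
[ 31.57098273 137.55769872] 0.26028702349344257
[[2, 4, 2, 5, 8, 7, 10, 43, 87, 41, 7, 10, 30, 72], [3, 5, 4, 4, 6, 10, 10, 52, 85, 34, 4, 6, 35, 74], [4, 4, 7, 4, 6, 11, 11, 61, 83, 28, 6, 8, 47, 75], [3, 1, 6, 4, 6, 10, 14, 68, 80, 23, 8, 16, 60, 76], [3, 0, 2, 4, 8, 8, 17, 74, 76, 16, 7, 25, 69, 78], [13, 2, 0, 4, 6, 8, 18, 73, 67, 10, 9, 41, 73, 78], [36, 10, 2, 5, 5, 7, 15, 60, 48, 9, 23, 59, 76, 78], [60, 27, 8, 5, 4, 7, 9, 35, 27, 17, 46, 71, 77, 78], [69, 46, 20, 7, 2, 7, 6, 14, 14, 33, 62, 72, 74, 76], [60, 52, 30, 12, 3, 6, 5, 7, 14, 43, 60, 61, 63, 64], [45, 45, 33, 20, 6, 4, 4, 10, 22, 42, 47, 47, 48, 47], [38, 37, 35, 29, 15, 7, 6, 18, 31, 39, 38, 38, 39, 39], [37, 36, 36, 35, 27, 17, 12, 26, 36, 38, 37, 35, 36, 38], [38, 39, 40, 38, 39, 32, 26, 34, 40, 41, 41, 39, 39, 41], [49, 49, 52, 49, 52, 51, 48, 49, 51, 51, 51, 49, 50, 52], [66, 65, 68, 66, 68, 68, 68, 67, 67, 66, 66, 65, 67, 68]]
90 [ 25.14 152.21  85.49]
101.5 [ 29.4  144.59  73.99]
114 [ 34.02 136.3   61.49]
```

jog_arm(commands=[{"travel": [0.1, 0.09, 0.2], "dr": [0, 0, 0], "jaw": 1}, {"travel": [0.1, 0.08, 0.3], "dr": [0, 0, 0], "jaw": 1}, {"travel": [0, 0, 0.4], "dr": [0, 0, 0], "jaw": 1}, {"travel": [0, 0, 0.4], "dr": [0, 0, 0], "jaw": 1}, {"travel": [0, 0, 0.3], "dr": [0, 0, 0], "jaw": 1}, {"travel": [0, 0, 0.1], "dr": [0, 0, 0], "jaw": 1}, {"travel": [0, 0, 0], "dr": [0, 0, 0], "jaw": 1}, {"travel": [0, 0, 0], "dr": [0, 0, 0], "jaw": 1}, {"travel": [0, 0, 0], "dr": [0, 0, 0], "jaw": 1}, {"travel": [0, 0, 0], "dr": [0, 0, 0], "jaw": 1}])

```text
t: 9.7
tcp_pos: [493.7, 13.1, 124.8]
tcp_rot: [0.107, 3.139, 0.0]
ft_force: [0.6, -0.1, -0.5]
finger_gap: 11.7
grip_force: 59.7
```

```bash
cat > fit3.py <<'E'
from h import *
s=robot.get_state();print(s['tcp_pos'],s['tcp_rot'],s['joint_positions'].round(2),s['finger_gap'])
c=robot.camera('wrist');np.save('w4.npy',dict(c,tcp=s['tcp_pos'],rot=s['tcp_rot']),allow_pickle=True)
T=R.from_rotvec(s['tcp_rot']);p=s['tcp_pos']
hsv=cv2.cvtColor(c['image'],cv2.COLOR_RGB2HSV)
m=(hsv[...,1]>110)&(hsv[...,2]>70);m[:60]=0;m[260:]=0;m[:,:280]=0;m[:,380:]=0
v,u=np.where(m);print('yellow',u.min(),u.max(),v.min(),v.max(),u.mean())
im=c['image'];u0=int(u.mean())
for r in range(v.min()-12,v.max()+8):print(r,im[r,u0-20:u0+22:2,0])
cv2.imwrite('pics/w5.png',cv2.resize(cv2.convertScaleAbs(im[:,:,::-1],alpha=1.8,beta=10)[60:360,150:550],None,fx=2,fy=2,interpolation=cv2.INTER_CUBIC))
E
python3 fit3.py; python3 fit1.py|tail -4
```

```text
[493.70578906  13.13515187 124.8230395 ] [1.06793688e-01 3.13919337e+00 1.94941171e-04] [-0.22  0.48  0.1   2.04 -0.08  0.63  1.43] 11.662338790011663
yellow 313 333 174 200 323.25418994413405
162 [145 146 142 143 146 148 148 145 144 143 114 127 141 142 140 143 145 144
 143 143 143]
163 [146 143 144 141 146 148 143 141 109  88  55  74  93 125 137 141 145 144
 144 142 142]
164 [146 143 144 143 145 142 117  91  58  34  17  21  41  73  97 123 146 145
 143 144 144]
165 [145 142 143 143 144 115  60  39  11  16  21  22  24  27  41  78 141 145
 142 144 142]
166 [148 143 141 141 139  66  26  25  22  18  10  30  17  21   4  26 121 145
 144 144 144]
167 [145 145 143 141 111  32  24  24  20  18  18  23  30  17  17  24  74 138
 141 146 143]
168 [145 143 141 136  68  21  25  16  19  25  33  25  23  27  28  14  34 107
 141 144 141]
169 [146 145 143 109  30  17  23  16  15  21  24  21  23  15  11  29   8  59
 137 144 144]
170 [144 142 138  67  27  19  11  13  11  17  18  22  27  18  15  22  22  25
 103 142 142]
171 [147 144 111  30   9  22  20  22  24  25  30  19  17  26  15  27  27  26
  56 138 14
[... 2704 characters left out ...]
41 145  95  78
  75  78  75]
202 [145 140 141 141 144 145 144 146 143 145 141 141 144 141 140 142  94  78
  74  79  75]
203 [143 143 141 140 145 144 143 146 145 147 147 142 143 143 143 142 102  75
  78  75  74]
204 [145 144 137 140 145 144 147 144 146 147 146 144 145 144 140 139 125  80
  74  78  77]
205 [144 144 140 140 142 145 145 146 144 145 145 143 144 144 139 106 103  77
  75  78  72]
206 [145 140 140 141 146 145 147 145 146 144 145 143 142 145 139  81  80  79
  74  74  74]
207 [147 143 138 141 144 144 146 147 145 148 145 142 144 146 137  75  79  76
  78  75  73]
19.5 [0.38 1.3 ] 0.281
21 [-0.14  1.28] 0.279
24 [-1.17  1.21] 0.316
[-0.02408117  1.28190153 20.66918636] 0.2781617642890374
```

View pics/w5.png

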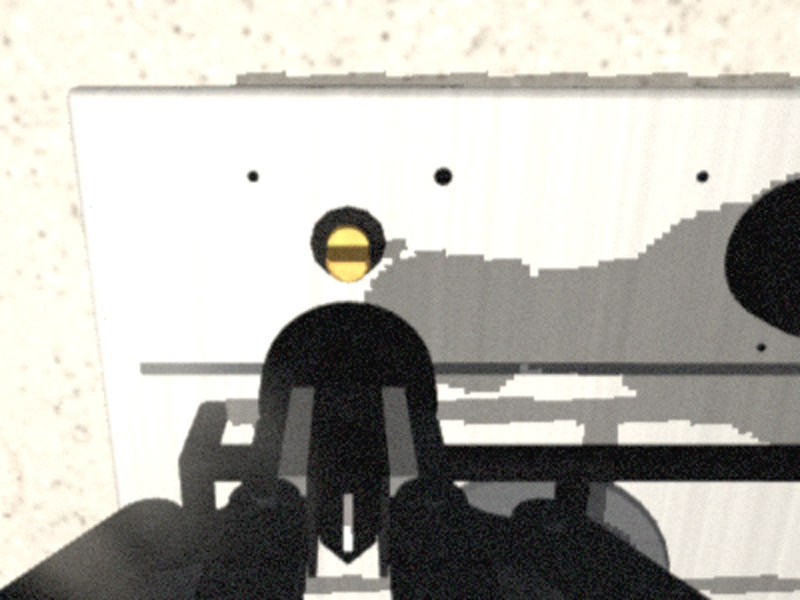

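```bash
python3 - <<'E'
from h import *
c=np.load('w4.npy',allow_pickle=True).item();T=R.from_rotvec(c['rot']);p=c['tcp']
f=lambda u,v,z:T.inv().apply(ray(c,u,v,z)-p).round(2)
print('flat',f(323.2,190.5,88),'arc top',f(323.2,199.5,88),'arc taper',f(323.2,201.3,86),'L/R',f(312.7,192,87),f(333.8,192,87))
print('collar near',f(323,163.5,67),'L/R',f(304.5,181,67),f(342.5,181,67))
print('slot line: yaw', f(150+150/2,60+369/2,66)-f(150+760/2,60+368/2,66))
E
```

```text
flat [27.68  0.77 36.81] arc top [22.57  0.77 36.81] arc taper [20.84  0.77 38.81] L/R [26.52 -4.92 37.81] [26.52  6.51 37.81]
collar near [37.66  0.65 57.8 ] L/R [ 27.03 -10.37  57.81] [27.01 12.25 57.81]
slot line: yaw [-2.0000e-01 -1.9434e+02 -3.0000e-02]
```

jog_arm(commands=[{"travel": [0.3, -0.01, 0], "dr": [0, 0, 0], "jaw": 1}, {"travel": [0.3, 0, 0], "dr": [0, 0, 0], "jaw": 1}, {"travel": [0.25, 0, 0], "dr": [0, 0, 0], "jaw": 1}, {"travel": [0, 0, 0.1], "dr": [0, 0, 0], "jaw": 1}, {"travel": [0, 0, 0.15], "dr": [0, 0, 0], "jaw": 1}, {"travel": [0, 0, 0.15], "dr": [0, 0, 0], "jaw": 1}, {"travel": [0, 0, 0.1], "dr": [0, 0, 0], "jaw": 1}, {"travel": [0, 0, 0.02], "dr": [0, 0, 0], "jaw": 1}, {"travel": [0, 0, 0], "dr": [0, 0, 0], "jaw": 1}, {"travel": [0, 0, 0], "dr": [0, 0, 0], "jaw": 1}])

```text
t: 10.75
tcp_pos: [468.2, 14.5, 108.9]
tcp_rot: [0.107, 3.14, -0.0]
ft_force: [-0.4, -0.6, 0.1]
finger_gap: 11.5
grip_force: 59.7
```

jog_arm(commands=[{"travel": [0, 0, 0.03], "dr": [0, 0, 0], "jaw": 1}, {"travel": [0, 0, 0.02], "dr": [0, 0, 0], "jaw": 1}, {"travel": [0, 0, 0.02], "dr": [0, 0, 0], "jaw": 1}, {"travel": [0, 0, 0.02], "dr": [0, 0, 0], "jaw": 1}, {"travel": [0, 0, 0.02], "dr": [0, 0, 0], "jaw": 1}, {"travel": [0, 0, 0.02], "dr": [0, 0, 0], "jaw": 1}, {"travel": [0, 0, 0], "dr": [0, 0, 0], "jaw": 1}, {"travel": [0, 0, 0], "dr": [0, 0, 0], "jaw": 1}, {"travel": [0, 0, 0], "dr": [0, 0, 0], "jaw": 1}, {"travel": [0, 0, 0], "dr": [0, 0, 0], "jaw": 1}])

```text
t: 11.75
tcp_pos: [468.1, 14.5, 105.0]
tcp_rot: [0.107, 3.14, -0.0]
ft_force: [0.5, -0.8, -0.7]
finger_gap: 11.5
grip_force: 59.7
```

jog_arm(commands=[{"travel": [0, 0, 0.02], "dr": [0, 0, 0], "jaw": 1}, {"travel": [0, 0, 0.02], "dr": [0, 0, 0], "jaw": 1}, {"travel": [0, 0, 0.02], "dr": [0, 0, 0], "jaw": 1}, {"travel": [0, 0, 0.02], "dr": [0, 0, 0], "jaw": 1}, {"travel": [0, 0, 0.02], "dr": [0, 0, 0], "jaw": 1}, {"travel": [0, 0, 0.02], "dr": [0, 0, 0], "jaw": 1}, {"travel": [0, 0, 0], "dr": [0, 0, 0], "jaw": 1}, {"travel": [0, 0, 0], "dr": [0, 0, 0], "jaw": 1}, {"travel": [0, 0, 0], "dr": [0, 0, 0], "jaw": 1}, {"travel": [0, 0, 0], "dr": [0, 0, 0], "jaw": 1}])

```text
t: 12.75
tcp_pos: [468.1, 14.6, 101.4]
tcp_rot: [0.107, 3.14, -0.0]
ft_force: [1.2, 0.2, -0.3]
finger_gap: 11.8
grip_force: 59.7
```

jog_arm(commands=[{"travel": [0, 0, 0.03], "dr": [0, 0, 0], "jaw": 1}, {"travel": [0, 0, 0.03], "dr": [0, 0, 0], "jaw": 1}, {"travel": [0, 0, 0.03], "dr": [0, 0, 0], "jaw": 1}, {"travel": [0, 0, 0.03], "dr": [0, 0, 0], "jaw": 1}, {"travel": [0, 0, 0.03], "dr": [0, 0, 0], "jaw": 1}, {"travel": [0, 0, 0.03], "dr": [0, 0, 0], "jaw": 1}, {"travel": [0, 0, 0.02], "dr": [0, 0, 0], "jaw": 1}, {"travel": [0, 0, 0.02], "dr": [0, 0, 0], "jaw": 1}, {"travel": [0, 0, 0], "dr": [0, 0, 0], "jaw": 1}, {"travel": [0, 0, 0], "dr": [0, 0, 0], "jaw": 1}])

```text
t: 13.75
tcp_pos: [468.1, 14.6, 94.8]
tcp_rot: [0.107, 3.14, -0.0]
ft_force: [1.2, 0.6, -1.7]
finger_gap: 11.7
grip_force: 59.6
```

jog_arm(commands=[{"travel": [0, 0, 0.02], "dr": [0, 0, 0], "jaw": 1}, {"travel": [0, 0, 0.02], "dr": [0, 0, 0], "jaw": 1}, {"travel": [0, 0, 0.02], "dr": [0, 0, 0], "jaw": 1}, {"travel": [0, 0, 0.02], "dr": [0, 0, 0], "jaw": 1}, {"travel": [0, 0, 0.02], "dr": [0, 0, 0], "jaw": 1}, {"travel": [0, 0, 0.02], "dr": [0, 0, 0], "jaw": 1}, {"travel": [0, 0, 0], "dr": [0, 0, 0], "jaw": 1}, {"travel": [0, 0, 0], "dr": [0, 0, 0], "jaw": 1}, {"travel": [0, 0, 0], "dr": [0, 0, 0], "jaw": 1}, {"travel": [0, 0, 0], "dr": [0, 0, 0], "jaw": 1}])

```text
t: 14.75
tcp_pos: [468.2, 14.6, 91.3]
tcp_rot: [0.107, 3.14, 0.0]
ft_force: [0.6, 0.9, 4.8]
finger_gap: 11.5
grip_force: 60.3
```

jog_arm(commands=[{"travel": [0, 0, 0.02], "dr": [0, 0, 0], "jaw": 1}, {"travel": [0, 0, 0.02], "dr": [0, 0, 0], "jaw": 1}, {"travel": [0, 0, 0.02], "dr": [0, 0, 0], "jaw": 1}, {"travel": [0, 0, 0.02], "dr": [0, 0, 0], "jaw": 1}, {"travel": [0, 0, 0.02], "dr": [0, 0, 0], "jaw": 1}, {"travel": [0, 0, 0.01], "dr": [0, 0, 0], "jaw": 1}, {"travel": [0, 0, 0], "dr": [0, 0, 0], "jaw": 1}, {"travel": [0, 0, 0], "dr": [0, 0, 0], "jaw": 1}, {"travel": [0, 0, 0], "dr": [0, 0, 0], "jaw": 1}, {"travel": [0, 0, 0], "dr": [0, 0, 0], "jaw": 1}])

```text
t: 15.75
tcp_pos: [468.2, 14.5, 88.1]
tcp_rot: [0.107, 3.14, 0.0]
ft_force: [0.1, -1.0, 8.5]
finger_gap: 11.9
grip_force: 60.7
```

jog_arm(commands=[{"travel": [0, 0, 0.01], "dr": [0, 0, 0], "jaw": 1}, {"travel": [0, 0, 0.01], "dr": [0, 0, 0], "jaw": 1}, {"travel": [0, 0, 0.005], "dr": [0, 0, 0], "jaw": 1}, {"travel": [0, 0, 0], "dr": [0, 0, 0], "jaw": 1}, {"travel": [0, 0, 0], "dr": [0, 0, 0], "jaw": 1}, {"travel": [0, 0, 0], "dr": [0, 0, 0], "jaw": 1}, {"travel": [0, 0, 0], "dr": [0, 0, 0], "jaw": 1}, {"travel": [0, 0, 0], "dr": [0, 0, 0], "jaw": 1}, {"travel": [0, 0, 0], "dr": [0, 0, 0], "jaw": 1}, {"travel": [0, 0, 0], "dr": [0, 0, 0], "jaw": 1}])

```text
t: 16.75
tcp_pos: [468.1, 14.6, 87.3]
tcp_rot: [0.107, 3.14, 0.0]
ft_force: [-0.5, 0.9, 9.7]
finger_gap: 11.7
grip_force: 60.8
```

```bash
python3 - <<'E'
from h import *
for i in range(5):
    robot.camera('wrist');s=robot.get_state();print(s['tcp_pos'].round(2),s['ft_force'].round(1),s['torque'].round(2))
E
```

```text
[468.16  14.55  87.33] [-0.4  1.4  8.9] [ 0.15  0.08 -0.04]
[468.16  14.53  87.33] [-0.   0.5  8.8] [0.14 0.06 0.01]
[468.2   14.57  87.35] [-1.1  0.5  8.6] [0.15 0.08 0.02]
[468.18  14.55  87.35] [-0.5  0.4  8.5] [ 0.14  0.07 -0.01]
[468.19  14.54  87.34] [-0.7  0.9 10. ] [0.12 0.14 0.01]
```

jog_arm(commands=[{"travel": [0, 0, 0.01], "dr": [0, 0, 0], "jaw": 1}, {"travel": [0, 0, 0.01], "dr": [0, 0, 0], "jaw": 1}, {"travel": [0, 0, 0.005], "dr": [0, 0, 0], "jaw": 1}, {"travel": [0, 0, 0], "dr": [0, 0, 0], "jaw": 1}, {"travel": [0, 0, 0], "dr": [0, 0, 0], "jaw": 1}, {"travel": [0, 0, 0], "dr": [0, 0, 0], "jaw": 1}, {"travel": [0, 0, 0], "dr": [0, 0, 0], "jaw": 1}, {"travel": [0, 0, 0], "dr": [0, 0, 0], "jaw": 1}, {"travel": [0, 0, 0], "dr": [0, 0, 0], "jaw": 1}, {"travel": [0, 0, 0], "dr": [0, 0, 0], "jaw": 1}])

```text
t: 18.0
tcp_pos: [468.3, 14.6, 86.9]
tcp_rot: [0.107, 3.139, 0.0]
ft_force: [-3.2, -0.1, 19.6]
finger_gap: 11.4
grip_force: 62.4
```

```bash
python3 - <<'E'
from h import *
for i in range(5):
    robot.camera('wrist');s=robot.get_state();print(s['tcp_pos'].round(2),s['ft_force'].round(1),s['grip_force'])
E
```

```text
[468.27  14.55  86.94] [-3.3  0.5 19. ] 62.41442084312439
[468.3   14.57  86.97] [-2.7  1.8 19.6] 62.41422414779663
[468.24  14.56  86.95] [-2.9 -0.1 19.6] 62.41456389427185
[468.26  14.56  86.95] [-2.9  0.3 19.7] 62.41424560546875
[468.27  14.55  86.96] [-3.6  0.5 20.4] 62.41453170776367
```

```bash
python3 -c "
from bench import robot
print(robot.sign_off())"
```

```text
the job is handed in; nothing more can be done
None
```

The knob is on the spindle with its nose to the hob's +x. I handed the job in with the gripper holding it pressed against the spindle's stop, at about 20 N of push and 62 N of grip. The sign-off returned no verdict.

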